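# Prise open the topping well and tip in the potato bites

### The arm

A 6-joint arm with a two-finger parallel gripper is mounted at the origin on the work surface. World frame = base frame: x ahead of the robot, y to its left, z up, the work surface at z = 0. Lengths are in m, angles in rad, forces in N, time in s.
With the tool pointing down it reaches from about 0.25 to 0.775 m from the base axis. Payload 4 kg.
Tool frame: the origin (TCP) lies between the finger pads, 19 mm behind the fingertips; this is the grasp point; z points along the fingers, y is the line along which they close (so a half turn about z gives the same grasp; the last joint's range is limited). The gripper opens to 85 mm and grips with 20 to 120 N. Pads are 22 mm wide; open, the fingers measure 114 mm over their backs; the gripper's body (76 mm by 85 mm) begins 54 mm behind the grasp point. The pads swing forward as they close: fully open they stand 13 mm farther back than shut.
Start: joints at [1.096, 0.087, 1.371, -0, 1.684, -0.103], TCP at [0.2, 0.512, 0.25] pointing down, gripper open.
Joint ranges: [-3.1, 3.1], [-0.76, 2.03], [0.27, 2.55], [-1.08, 4.22], [0.17, 2.65], [-2.57, 2.57]. Speed limits (rad/s): [2.79, 2.79, 3.14, 3.14, 3.14, 3.14].

### API

Orientations are given as a unit quaternion [w, x, y, z].
In Python, from rig import bot gives the robot as it stands. The module is installed in compiled form; this text tells all that it offers.
- The arm moves only by the tool jog_arm, never from a script. Its argument "commands" is a list of rows, each a list of 5 numbers: the shift along the world's x, y, z in mm, then the turn about the world's z in rad, then the finger opening in mm, from 0 to 85.4. In form: [[x, y, z, twist, grip], ...]. A call has 1 to 20 rows; each row is the pose to reach, as a shift and turn from the pose commanded when the call began; what a row does not reach only later rows make up. A row lasts 1/8 s, in which the tool goes at most 62.5 mm and 10.7 degrees, less where a joint would pass 70% of its speed; a pose out of reach is approached as far as the arm can. A call with a gripper value outside its range is refused whole. The fingers move at their own pace and stop on an object; "newtons" is the grip in N (left out, the last holds). Time passes only in rows, so rows that repeat a pose let the fingers close. It gives the time, the measured TCP pose, the force, the opening and the grip force at its end, in the units of the state.
- bot.observe(): the state, without advancing time (a new reading comes with each control period).
- bot.camera(name): name is "scene" or "top" or "wrist"; returns a dict with "frame" (420x560x3 uint8, red, green, blue), "fx", "fy", "cx", "cy" (pixels), "extrinsics" (4x4, takes a point from camera to world coordinates). Camera axes: x right, y up, looking along -z (the intrinsics and any distortion apply to the point x, -y, -z); pixel columns grow to the right and rows downward; lengths in m; the calibration is good to about 2 mm. A picture is of the moment at which its call begins. There is no depth.
- bot.hand_in(): hands the job in; it is judged then, once.
The state is a dict: "time_s": time; "q": joint angles; "qvel": joint speeds; "tau": joint torques, N m; "tool_pos": TCP position; "eef_rot": TCP orientation; "force": force on the tool from outside, world axes, zero at the start; "wrist_torque": the same for the moment, N m; "gripper_width": finger opening in m; "finger_force": force on a finger pad.
Only numpy, scipy, OpenCV 4.12 (cv2) and the standard library are available. Lean on these libraries where they do the work, as an engineer would, in place of code of your own. Each camera call takes 0.05 s, during which the arm holds its last target. There are 200 camera calls.

### The job

The cover of the steel topping well has lost its knob. Draw the turner out from under the low shelf by its blade until its handle is clear of the shelf, let go of it, take it again by the handle, and with its blade under the cover's front lip lever the cover up and swing it open so that it stands upright or further back; only the blade may touch the cover until it stands open. Then lay the turner flat on the counter, pick up the small tray by its handle, tip all four potato bites off it into the well, and set the tray down level on the counter; leave the other things on the counter where they are.

Things in the scene. Friction and masses are not known exactly. Their poses are not given: they have to be found in the camera images.
- well: Open steel box fixed to the counter, 118 (x) x 138 (y) x 70 mm high, walls and floor 4 mm, inside 110 x 130 mm. Origin: centre of its underside. Front = its own -x side: there a 4 mm thick ledge, 138 mm wide, juts out from the front wall (x = -59 mm) to x = -87 mm, its top 64 mm up. The cover's hinge is along its +x rim.
- well_ledge (a point): Middle of the ledge's outer edge, on its upper face: at (-87, 0, 64) mm in the well's frame. Axes as the well's.
- well_hinge (a point): Middle of the cover's hinge line: at (59, 0, 70.5) mm in the well's frame; the line runs along the well's y.
- cover (a joint): Angle of the well's hinged cover, rad: 0 shut (level), 1.57 upright, 1.9 its stop. A plain 134 x 142 x 3 mm plate with nothing to grasp; its stiff hinge keeps it where it is left; about 3 N at the lip lifts it. Shut, it juts 16 mm out past the front wall, 6.5 mm above the ledge, which juts 12 mm farther out than the lip.
- cover_lip (a point): Middle of the lower edge of the cover's front lip, 134 mm from the hinge line. Its z axis is square to the plate.
- shelf: Low steel shelf (upside-down U) fixed to the counter, 200 (x) x 260 (y) mm, top 50 mm and underside 45 mm up, side plates 5 mm thick at both y ends, a 30 mm stack of paper on its rear half (x 12 to 88 mm). Origin: centre of its footprint at counter height. Its open front edge is at its own x = -100 mm; the turner's blade sticks out there.
- turner: Kitchen turner lying flat: black handle 110 x 20 x 22 mm, thin steel blade 100 long x 40 wide x 3 mm. Own +x points from handle to blade, z up. Origin: middle of the handle's underside. Blade from x = 55 to 155 mm, its underside 7 mm above the handle's. At first the handle is under the shelf, about 60 mm of blade sticking out.
- turner_grip (a point): Centre of the turner's handle, 11 mm above its underside.
- turner_tip (a point): Middle of the blade's front edge, 155 mm ahead of the handle's centre, 8.5 mm above the handle's underside.
- tray: Small aluminium scoop tray, 110 (x) x 90 (y) mm, floor 3 mm thick, walls 18 mm high at the two sides and the back, open at the front (own +x). Black handle 20 wide x 22 mm high behind it, from x = -55 to -140 mm, resting on the counter. Origin: centre of the tray's underside.
- tray_grip (a point): Where to grasp the tray's handle: 100 mm behind the tray's centre, 11 mm above the underside.
- tray_spout (a point): Middle of the tray's open front edge, 55 mm ahead of its centre, on its floor (3 mm up).
- bite0: Chunky potato bite, a rounded block 26 x 22 x 20 mm, one of four on the tray. Origin: centre of its underside.
- bite1: Chunky potato bite, a rounded block 26 x 22 x 20 mm, one of four on the tray. Origin: centre of its underside.
- bite2: Chunky potato bite, a rounded block 26 x 22 x 20 mm, one of four on the tray. Origin: centre of its underside.
- bite3: Chunky potato bite, a rounded block 26 x 22 x 20 mm, one of four on the tray. Origin: centre of its underside.
- ramekin: Small white bowl, 64 mm across, 35 mm high; a bystander. Origin under its centre.
- timer: Flat white kitchen timer, 50 x 60 x 22 mm; a bystander. Origin under its centre.
- weight_puck: Round steel press weight with a short stem, 54 mm across, 36 mm high; a bystander. Origin under its centre.
- squeeze_bottle: White bottle, 54 mm across, 170 mm high; a bystander. Origin under its centre.
- sauce_jar: Amber jar, 68 mm across, 90 mm high; a bystander. Origin under its centre.
- shaker: Small glass shaker, 44 mm across, 85 mm high; a bystander. Origin under its centre.

How it is judged:
By the outcome, as a careful person would: the job done as asked, in the order asked, and still so for the second after the job is handed in, with the robot touching nothing.
It also fails if it takes over 69 s, if anything falls off the work surface, if the arm or the gripper's body presses on something with over 40 N, if the wrist force passes 120 N, or if a joint passes its speed limit or range.

## Working session

There is one attempt and no reset: what is moved stays moved. The work goes in short steps, Python scripts to look and compute and a tool call to move; the robot and the scene stay as the last step left them, time stands still between calls to the robot, and variables do not carry over. Pictures are saved under pics/ and viewed, at most 10 in all, crops included, and the job is handed in when it is done.

Besides the shell and the picture viewer there is one more tool, called after "Call:" as a command line: name --pt "numbers of a row" for each row, then --argument value for the rest. jog_arm: Moves the arm, as the interface text tells. Its arguments: {"type":"object","properties":{"commands":{"type":"array","items":{"type":"array","items":{"type":"number"}}},"newtons":{"type":"number"}},"required":["commands"]}

```bash
mkdir -p pics; python3 - <<'E'
from rig import bot
import cv2,pickle
d={}
for n in("scene","top","wrist"):
    c=bot.camera(n);d[n]=c;print(n,c['fx'],c['fy'],c['cx'],c['cy'],c['extrinsics'].round(3).tolist(),[k for k in c])
pickle.dump(d,open('c0.pkl','wb'))
cv2.imwrite('pics/top0.png',cv2.resize(d['top']['frame'][:,:,::-1],(800,600),interpolation=cv2.INTER_CUBIC))
cv2.imwrite('pics/scene0.png',cv2.resize(d['scene']['frame'][:,:,::-1],(800,600),interpolation=cv2.INTER_CUBIC))
print(bot.observe())
E
```

```text
scene 415.3987638997372 415.3987638997372 280.79134431549517 208.80472679739987 [[-0.063, -0.679, 0.732, 1.286], [0.998, -0.05, 0.04, 0.077], [0.009, 0.733, 0.681, 0.749], [0.0, 0.0, 0.0, 1.0]] ['frame', 'fx', 'fy', 'cx', 'cy', 'extrinsics']
top 495.72915765613067 495.72915765613067 290.46172842613794 203.89040102168713 [[-0.02, 0.979, -0.205, 0.294], [-1.0, -0.02, 0.0, 0.043], [-0.004, 0.205, 0.979, 1.436], [0.0, 0.0, 0.0, 1.0]] ['frame', 'fx', 'fy', 'cx', 'cy', 'extrinsics']
wrist 362.0601787673614 362.0601787673614 281.15299314974214 210.79568911907884 [[0.363, -0.9, -0.241, 0.139], [0.932, 0.35, 0.097, 0.537], [-0.003, -0.26, 0.966, 0.373], [0.0, 0.0, 0.0, 1.0]] ['frame', 'fx', 'fy', 'cx', 'cy', 'extrinsics']
{'time_s': 0.15, 'q': array([ 1.09587092e+00,  8.77983386e-02,  1.37189736e+00, -1.51034100e-05,
        1.68355982e+00, -1.03055594e-01]), 'qvel': array([ 0.00066227, -0.00147905, -0.0037621 , -0.00128023,  0.00025322,
       -0.00154158]), 'tau': array([ 1.67700415e-03, -3.52376390e+01, -3.13677514e+01, -1.34483830e-04,
        8.05656222e-03, -2.12784883e-06]), 'tool_pos': array([0.19967953, 0.5121147 , 0.24910574]), 'eef_rot': array([-2.29753329e-04,  1.84866169e-01,  9.82763353e-01, -7.99096775e-04]), 'force': array([ 0.23675676,  0.42524863, -0.44555199]), 'wrist_torque': array([-0.01205494, -0.02850521,  0.02359125]), 'finger_force': 0.0, 'gripper_width': 0.08543965627891917}
```

View pics/top0.png

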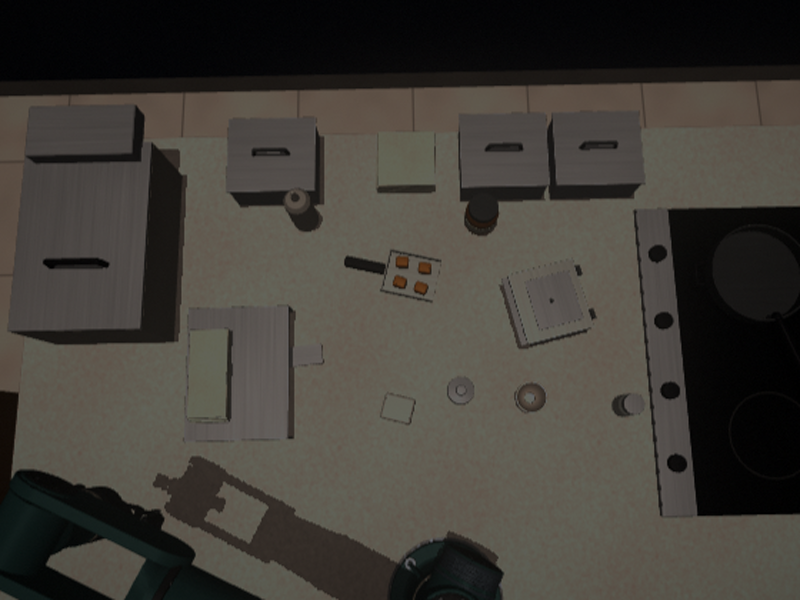

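View pics/scene0.png

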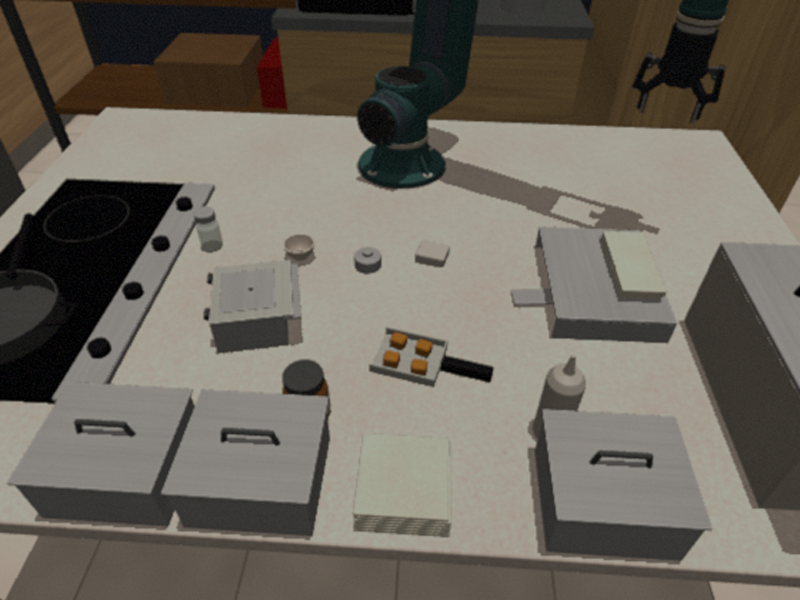

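The top view (800 px wide) shows the shelf at (240,373) with the blade tip at (323,354), the tray at (410,275) and the well at (548,303) with its lip on the left. The timer is at (398,408), the puck at (460,390) and the ramekin at (530,397). I'll zoom in to measure.

```bash
cat > h.py <<'E'
import numpy as np,cv2
def w(c,u,v,z):
    "pixel -> world at height z (m)"
    E=c['extrinsics'];d=E[:3,:3]@np.array([(u-c['cx'])/c['fx'],-(v-c['cy'])/c['fy'],-1]);o=E[:3,3]
    return o+d*(z-o[2])/d[2]
def p(c,P):
    E=c['extrinsics'];q=(np.atleast_2d(P)-E[:3,3])@E[:3,:3]
    return np.c_[c['cx']+c['fx']*q[:,0]/-q[:,2],c['cy']-c['fy']*q[:,1]/-q[:,2]]
def crop(c,u0,v0,wd,ht,s,name):
    f=c['frame'][v0:v0+ht,u0:u0+wd,::-1].astype(float)
    f=np.clip(255*(f/255)**.6*1.15,0,255).astype('uint8')
    f=cv2.resize(f,None,fx=s,fy=s,interpolation=cv2.INTER_CUBIC)
    for k in range(0,wd,20): cv2.putText(f,str(u0+k),(int(k*s),10),0,.35,(0,0,255));f[:,int(k*s)]=f[:,int(k*s)]//2+60
    for k in range(0,ht,20): cv2.putText(f,str(v0+k),(0,int(k*s)+10),0,.35,(0,0,255));f[int(k*s)]=f[int(k*s)]//2+60
    cv2.imwrite(name,f)
E
python3 - <<'E'
from h import *;import pickle
d=pickle.load(open('c0.pkl','rb'))
crop(d['top'],195,165,230,150,3.47,'pics/top1.png')
crop(d['scene'],135,150,260,130,3.07,'pics/sc1.png')
E
```

```text
(no output)
```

View pics/top1.png

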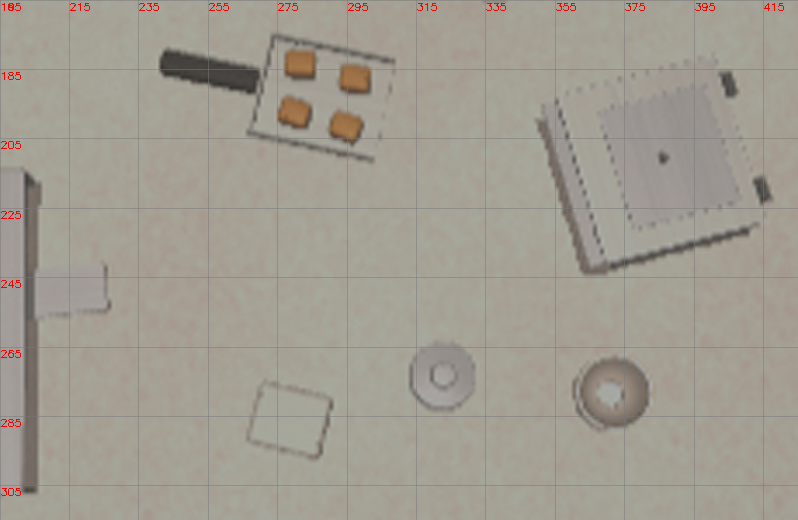

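View pics/sc1.png

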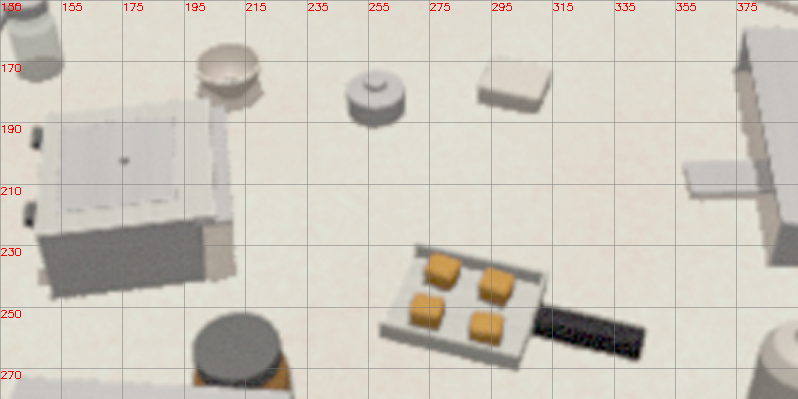

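The crops show the blade tip corners at top-view (225.5,240.8)/(226.1,254.6), the cover lip from (355.2,193.8) to (369.1,241.4), and the tray's back corners at (273.7,175.4)/(266.5,203.0). Next I'll fit the poses to these in both views.

```bash
python3 - <<'E'
from h import *;import pickle
from scipy.optimize import least_squares as ls
d=pickle.load(open('c0.pkl','rb'));T,S=d['top'],d['scene']
t=lambda a,b:(T,195+a/3.47,165+b/3.47)
s=lambda a,b:(S,135+a/3.07,150+b/3.07)
def fit(n,obs,x0,show=True):
    def P(x,m): c,q=np.cos(x[2]),np.sin(x[2]);return np.array([x[0]+(c*m[0]-q*m[1])/1e3,x[1]+(q*m[0]+c*m[1])/1e3,m[2]/1e3])
    f=lambda x:np.concatenate([p(c,P(x,m))[0]-[u,v] for (c,u,v),m in obs])
    r=ls(f,x0,loss='soft_l1');print(n,r.x.round(4),'res',f(r.x).reshape(-1,2).round(1).tolist())
well=[(t(556,100),(-75,71,73.5)),(t(604,265),(-75,-71,73.5)),(t(715,57),(59,71,73.5)),(t(592,266),(-87,-69,64)),(t(543,105),(-87,69,64)),
 (s(37,236),(59,71,72)),(s(205,220),(-75,71,72)),(s(212,100),(-75,-71,73.5))]
fit('well',well,[.5,-.25,-1.3]); fit('well top',well[:5],[.5,-.25,-1.3])
tur=[(t(106,263),(155,20,10)),(t(108,311),(155,-20,10)),(s(684,166),(155,-20,10)),(s(690,196),(155,20,10))]
fit('turner',tur,[.4,.4,-1.5]);
for a,b in((36,267.5),(36,318)): print('blade at shelf',w(*t(a,b),.010))
for a,b in((106,263),(108,311)): print('tip',w(*t(a,b),.010))
tray=[(t(273,36),(-55,45,18)),(t(248,132),(-55,-45,18)),(t(395,62),(55,45,18)),(t(373,160),(55,-45,18)),
 (s(545,274),(-55,-45,18)),(s(416,245),(55,-45,18)),(s(380,322),(55,45,3)),(s(517,367),(-55,45,0))]
fit('tray',tray,[.5,.2,-1.7]);fit('tray top',tray[:4],[.5,.2,-1.7])
for n,o,z in(('tail',t(162,62),.022),('hfront',t(258,80),.022),('timer',t(290,420),.022),('puck',t(442,377),.02),('ramekin',t(612,393),.035),('shelf edge',t(25,240),.05),('shelfedge2',t(36,490),.05),('shelfc',t(25,170),.05)): print(n,w(*o,z).round(4))
E
```

```text
well [ 0.5557 -0.2295 -1.3446] res [[0.0, -1.3], [0.1, -0.3], [-0.2, -0.2], [-1.3, 0.2], [-0.5, -0.3], [-3.0, -0.8], [1.5, -1.9], [-2.4, -1.5]]
well top [ 0.555  -0.2305 -1.3364] res [[0.3, -0.9], [0.7, 0.1], [-0.0, -0.1], [-0.7, 0.6], [-0.3, 0.2]]
turner [ 0.4611  0.3902 -1.5154] res [[-1.2, -0.9], [-1.1, -1.0], [-0.8, -2.0], [-0.8, -1.4]]
blade at shelf [0.48429146 0.29133799 0.01      ]
blade at shelf [0.44217725 0.29068318 0.01      ]
tip [0.48689507 0.23296321 0.01      ]
tip [0.44679079 0.23101404 0.01      ]
tray [ 0.6239  0.0526 -1.8223] res [[-1.3, -1.1], [-1.4, 0.2], [-0.2, -0.3], [-0.8, 0.6], [0.3, -2.1], [-0.8, -3.0], [-1.6, 2.3], [-1.1, 0.2]]
tray top [ 0.6234  0.0499 -1.8177] res [[-0.5, -0.9], [-0.4, 0.4], [0.7, -0.3], [0.3, 0.7]]
tail [0.6558 0.1851 0.022 ]
hfront [0.6384 0.1039 0.022 ]
timer [0.354 0.081 0.022]
puck [ 0.3863 -0.0436  0.02  ]
ramekin [ 0.3698 -0.1792  0.035 ]
shelf edge [0.5016 0.2937 0.05  ]
shelfedge2 [0.3022 0.2816 0.05  ]
shelfc [0.5596 0.2947 0.05  ]
```

Call:
jog_arm --pt "45 -45 0 -0.18 85" --pt "90 -85 0 -0.37 85" --pt "135 -130 0 -0.55 85" --pt "180 -175 -30 -0.74 85" --pt "225 -215 -80 -0.92 85" --pt "265 -257 -120 -1.1 85" --pt "265 -257 -160 -1.14 85" --pt "265 -257 -195 -1.14 85" --pt "265 -257 -220 -1.14 85" --pt "265 -257 -230 -1.14 85" --pt "265 -257 -230 -1.14 85" --newtons 60

```text
time_s: 1.52
tool_pos: [0.4645, 0.2554, 0.0197]
eef_rot: [-0.0, 0.686, 0.728, -0.001]
force: [-0.4, -0.4, -0.2]
gripper_width: 0.0852
finger_force: 0.0
```

Call:
jog_arm --pt "0 0 0 0 38" --pt "0 0 0 0 30" --pt "0 0 0 0 30" --pt "0 0 0 0 30" --newtons 60

```text
time_s: 2.02
tool_pos: [0.4653, 0.2557, 0.0208]
eef_rot: [0.0, 0.686, 0.728, 0.001]
force: [0.1, 0.4, 1.1]
gripper_width: 0.0372
finger_force: 59.8
```

Call:
jog_arm --pt "0 -10 0 0 30" --pt "2 -35 0 0 30" --pt "4 -65 0 0 30" --pt "6 -95 0 0 30" --pt "8 -125 0 0 30" --pt "10 -155 0 0 30" --pt "11 -180 0 0 30" --pt "11 -192 0 0 30" --pt "11 -192 0 0 30"

```text
time_s: 3.15
tool_pos: [0.4758, 0.0621, 0.0202]
eef_rot: [0.001, 0.686, 0.727, -0.001]
force: [-1.2, -2.3, 2.4]
gripper_width: 0.0368
finger_force: 59.9
```

Call:
jog_arm --pt "0 0 0 0 85" --pt "0 0 0 0 85" --pt "0 0 0 0 85" --pt "0 0 50 0 85" --pt "0 40 110 0 85" --pt "0 60 130 0 85" --pt "0 60 130 0 85"

```text
time_s: 4.03
tool_pos: [0.4774, 0.1252, 0.1532]
eef_rot: [0.002, 0.685, 0.729, 0.003]
force: [0.2, -0.6, -0.2]
gripper_width: 0.0851
finger_force: 0.0
```

```bash
python3 - <<'E'
from rig import bot
from h import *;import pickle
d={n:bot.camera(n) for n in("wrist","top","scene")}
pickle.dump(d,open('c1.pkl','wb'));print(bot.observe()['tool_pos'])
cv2.imwrite('pics/c1.png',np.hstack([cv2.resize(np.clip(d[n]['frame'][:,:,::-1]*1.6,0,255).astype('uint8'),(400,300)) for n in("wrist","top")]))
cv2.imwrite('pics/w1.png',np.clip(d['wrist']['frame'][:,:,::-1]*1.6,0,255).astype('uint8'))
E
```

```text
[0.47479445 0.12298151 0.14827879]
```

View pics/w1.png

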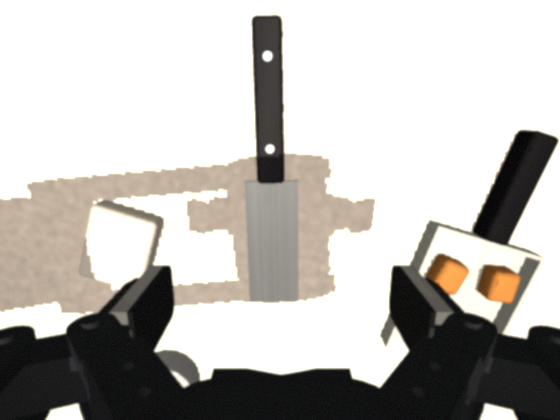

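The wrist view shows the whole turner free: tail (267,17), handle front (270,181), blade corners (246,300)/(298,300).

```bash
python3 - <<'E'
from h import *;import pickle
d=pickle.load(open('c1.pkl','rb'));W=d['wrist']
for n,u,v,z in(('tail',267,17,.022),('hfront',270.5,181,.022),('tipL',246,300.5,.01),('tipR',298.5,300.5,.01),('b0L',245,181,.01),('b0R',297,181,.01)): print(n,w(W,u,v,z).round(4))
print(d['wrist']['extrinsics'].round(3))
E
```

```text
tail [0.4621 0.2497 0.022 ]
hfront [0.4701 0.144  0.022 ]
tipL [0.4554 0.0417 0.01  ]
tipR [0.4983 0.0442 0.01  ]
b0L [0.4509 0.1406 0.01  ]
b0R [0.4897 0.143  0.01  ]
[[ 0.998 -0.058 -0.023  0.473]
 [ 0.062  0.964  0.259  0.191]
 [ 0.007 -0.26   0.966  0.277]
 [ 0.     0.     0.     1.   ]]
```

Call:
jog_arm --pt "-8 51 -40 0.012 85" --pt "-8 51 -80 0.012 85" --pt "-8 51 -115 0.012 85" --pt "-8 51 -128 0.012 85" --pt "-8 51 -128 0.012 85" --pt "-8 51 -128 0.012 12" --pt "-8 51 -128 0.012 12" --pt "-8 51 -128 0.012 12" --pt "-8 51 -128 0.012 12" --pt "-8 51 -128 0.012 12" --newtons 120

```text
time_s: 5.42
tool_pos: [0.4686, 0.1746, 0.0233]
eef_rot: [0.001, 0.682, 0.732, 0.001]
force: [-1.5, -0.4, 6.1]
gripper_width: 0.0173
finger_force: 118.5
```

Call:
jog_arm --pt "0 0 30 0 12" --pt "0 0 75 0 12" --pt "8 -45 95 0.05 12" --pt "20 -100 95 0.1 12" --pt "30 -150 85 0.16 12" --pt "33 -175 75 0.16 12" --pt "33 -175 73 0.16 12" --pt "33 -175 73 0.16 12" --pt "33 -175 73 0.16 12"

```text
time_s: 6.55
tool_pos: [0.5008, 0.0005, 0.0953]
eef_rot: [0.0, 0.62, 0.784, 0.0]
force: [0.0, -0.6, -1.8]
gripper_width: 0.0172
finger_force: 117.6
```

```bash
python3 - <<'E'
from rig import bot
from h import *;import pickle
d={n:bot.camera(n) for n in("wrist","top","scene")}
pickle.dump(d,open('c2.pkl','wb'));s=bot.observe();print(s['tool_pos'],s['eef_rot'],s['force'])
a=np.clip(d['wrist']['frame'][60:,60:500,::-1]*.9,0,255).astype('uint8')
b=np.clip(d['scene']['frame'][125:260,130:330,::-1]*1.3,0,255).astype('uint8')
a=cv2.resize(a,(440,360));b=cv2.resize(b,(360,243))
c=np.zeros((360,800,3),'uint8');c[:,:440]=a;c[:243,440:]=b
cv2.imwrite('pics/c2.png',c)
E
```

```text
[5.00968879e-01 2.65372266e-04 9.54469744e-02] [3.23405287e-04 6.20315878e-01 7.84351981e-01 2.75689261e-04] [-0.29132115 -0.35475439 -1.29367359]
```

View pics/c2.png

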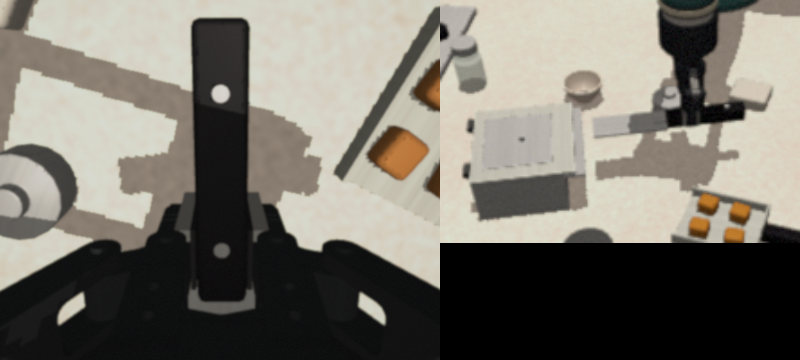

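The wrist camera faces the tail; the scene view shows the tip about 5 px short of the ledge. I'll zoom the top and scene views around the tip.

```bash
python3 - <<'E'
from h import *;import pickle
d=pickle.load(open('c2.pkl','rb'))
crop(d['top'],325,175,100,75,4,'a.png');crop(d['scene'],145,165,100,75,4,'b.png')
cv2.imwrite('pics/c2b.png',np.hstack([cv2.resize(cv2.imread(f),(400,300)) for f in('a.png','b.png')]))
E
```

```text
(no output)
```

View pics/c2b.png

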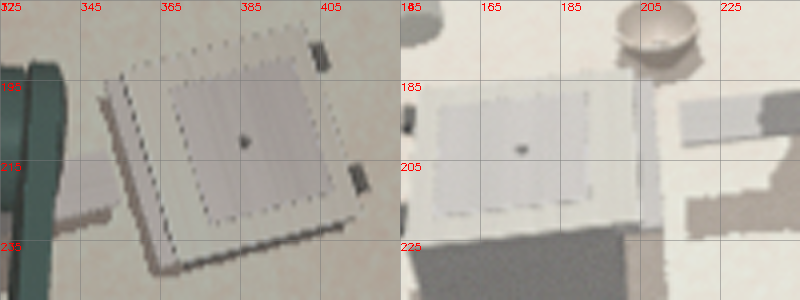

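```bash
python3 - <<'E'
from h import *;import pickle
d=pickle.load(open('c2.pkl','rb'));T,S=d['top'],d['scene']
t=lambda a,b,z:w(T,325+a/4,175+b/4,z);s=lambda a,b,z:w(S,145+(a-400)/4,165+b/4,z)
n=np.array([np.cos(-1.34),np.sin(-1.34)])
for nm,f,tips,led,lip in(('top',t,((110,153),(118,207)),((104,95),(153,268)),((121,75),(175,252))),('scene',s,((680,102),(685,146)),((654,80),(663,228)),((631,75),(640,226)))):
    a=[f(*q,.0835) for q in tips];b=[f(*q,.064) for q in led];c=[f(*q,.0735) for q in lip]
    print(nm,'tip',np.mean(a,0).round(4),'yaw',*[np.degrees(np.arctan2(*(x[1]-x[0])[:2])).round(1) for x in(a,b,c)])
    print(' well-x: tip',[(q[:2]@n).round(4) for q in a],'ledge',[(q[:2]@n).round(4) for q in b],'lip',[(q[:2]@n).round(4) for q in c])
wl=np.array([.555,-.2305]);print('model ledge',wl@n-.087,'lip',wl@n-.075,'tip DR',np.array([.501,.0003])@n+.130)
E
```

```text
top tip [ 0.5278 -0.1306  0.0835] yaw -95.7 -103.0 -104.0
 well-x: tip [np.float64(0.2503), np.float64(0.2453)] ledge [np.float64(0.2609), np.float64(0.2603)] lip [np.float64(0.2747), np.float64(0.2765)]
scene tip [ 0.5355 -0.1234  0.0835] yaw 75.6 76.9 76.4
 well-x: tip [np.float64(0.2431), np.float64(0.2422)] ledge [np.float64(0.2591), np.float64(0.2595)] lip [np.float64(0.2728), np.float64(0.272)]
model ledge 0.2643459951944661 lip 0.27634599519446607 tip DR 0.24431311134952954
```

Call:
jog_arm --pt "2.5 -10 0 0 12" --pt "4.6 -19.5 0 0 12" --pt "4.6 -19.5 -5 0 12" --pt "4.6 -19.5 -10 0 12" --pt "4.6 -19.5 -10 0 12" --pt "4.6 -19.5 -10 0 12"

```text
time_s: 7.45
tool_pos: [0.5053, -0.0199, 0.0849]
eef_rot: [-0.0, 0.621, 0.784, 0.0]
force: [0.9, -0.4, -1.7]
gripper_width: 0.0172
finger_force: 117.6
```

Call:
jog_arm --pt "0 0 -1.5 0 12" --pt "0 0 -3 0 12" --pt "0 0 -3 0 12"

```text
time_s: 7.82
tool_pos: [0.5053, -0.02, 0.0819]
eef_rot: [-0.0, 0.621, 0.784, -0.0]
force: [0.2, 0.5, -1.1]
gripper_width: 0.0173
finger_force: 117.6
```

Call:
jog_arm --pt "0 0 -1 0 12" --pt "0 0 -2 0 12" --pt "0 0 -2 0 12"

```text
time_s: 8.2
tool_pos: [0.5055, -0.0201, 0.0801]
eef_rot: [0.0, 0.621, 0.784, 0.0]
force: [0.4, 0.3, -0.2]
gripper_width: 0.0172
finger_force: 117.7
```

Call:
jog_arm --pt "0 0 -1 0 12" --pt "0 0 -1 0 12"

```text
time_s: 8.45
tool_pos: [0.5056, -0.0201, 0.0794]
eef_rot: [0.0, 0.621, 0.784, 0.0]
force: [-0.4, -0.1, 1.0]
gripper_width: 0.0169
finger_force: 117.8
```

```bash
cat > f.py <<'E'
from rig import bot
import numpy as np
L=[]
for i in range(3):
    bot.camera('wrist');s=bot.observe();L.append(np.r_[s['force'],s['wrist_torque']])
print(s['tool_pos'].round(4),np.mean(L,0).round(2))
E
python3 f.py
```

```text
[ 0.5056 -0.02    0.0793] [-0.48  0.97  0.69 -0.15  0.03 -0.06]
```

Call:
jog_arm --pt "0 0 2 0 12" --pt "1.1 -5 2 0 12" --pt "2.3 -10 2 0 12" --pt "3.4 -14.6 2 0 12" --pt "4.1 -17.5 2 0 12" --pt "4.1 -17.5 2 0 12"

```text
time_s: 9.35
tool_pos: [0.5095, -0.0378, 0.081]
eef_rot: [-0.0, 0.621, 0.784, 0.0]
force: [-0.0, 0.6, -0.9]
gripper_width: 0.0167
finger_force: 117.7
```

```bash
python3 f.py
```

```text
[ 0.5095 -0.0375  0.081 ] [-0.18 -0.   -1.2  -0.02  0.02 -0.02]
```

Call:
jog_arm --pt "0 0 2 0 12" --pt "0 0 8 0 12" --pt "0.1 -0.6 14.6 0 12" --pt "0.3 -1.4 20.7 0 12" --pt "0.6 -2.4 26.7 0 12" --pt "0.9 -3.7 32.7 0 12" --pt "1.3 -5.4 38.6 0 12" --pt "1.7 -7.3 44.5 0 12" --pt "2.2 -9.4 50.2 0 12" --pt "2.2 -9.4 50.2 0 12"

```text
time_s: 10.75
tool_pos: [0.5122, -0.0475, 0.1321]
eef_rot: [0.001, 0.621, 0.784, 0.0]
force: [-0.5, 1.1, -1.8]
gripper_width: 0.017
finger_force: 117.8
```

```bash
python3 f.py; python3 - <<'E'
from rig import bot
from h import *
crop(bot.camera('scene'),140,110,160,120,3.5,'pics/c3.png')
E
```

```text
[ 0.5122 -0.0476  0.1317] [-0.16  0.34 -1.65  0.22  0.05 -0.04]
```

View pics/c3.png

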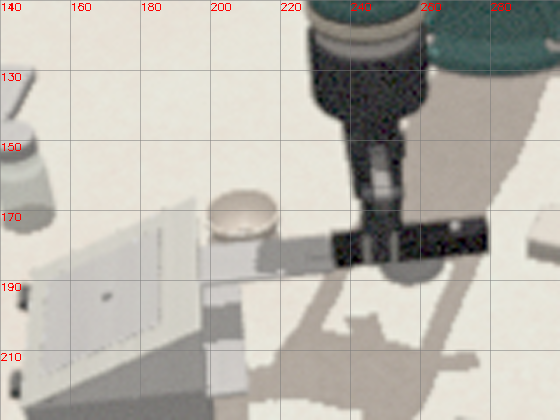

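Call:
jog_arm --pt "1.2 -5.3 11.1 0 12" --pt "2.7 -11.5 21.6 0 12" --pt "4.4 -18.7 31.3 0 12" --pt "6.3 -26.9 40.3 0 12" --pt "8.4 -35.8 48 0 12" --pt "10.7 -45.5 54.5 0 12" --pt "13.2 -56 60 0 12" --pt "15.7 -66.8 64 0 12" --pt "18.4 -78.2 67 0 12" --pt "21.2 -89.9 69 0 12" --pt "24 -101.8 69 0 12" --pt "26.8 -113.7 68 0 12" --pt "29.6 -125.6 66 0 12" --pt "31.8 -135 64 0 12" --pt "33 -140 63 0 12" --pt "33 -140 63 0 12"

```text
time_s: 12.95
tool_pos: [0.5445, -0.1875, 0.1937]
eef_rot: [-0.0, 0.621, 0.784, -0.0]
force: [0.4, -0.6, -1.5]
gripper_width: 0.0174
finger_force: 118.1
```

```bash
python3 f.py; python3 - <<'E'
from rig import bot
from h import *
crop(bot.camera('scene'),110,90,160,120,3.5,'pics/c4.png')
E
```

```text
[ 0.5445 -0.1869  0.1939] [-0.59  0.01 -1.16 -0.02 -0.    0.02]
```

View pics/c4.png

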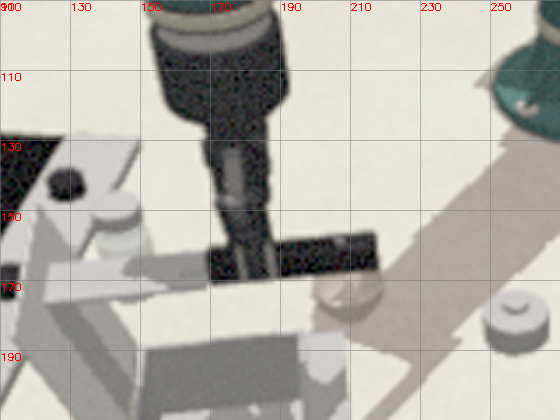

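Call:
jog_arm --pt "-4 20 0 0 12" --pt "-12 55 0 0 12" --pt "-22 100 0 0 12" --pt "-33 150 0 -0.02 12" --pt "-43 200 -20 -0.08 12" --pt "-54 250 -50 -0.13 12" --pt "-65 305 -90 -0.16 12" --pt "-74 350 -125 -0.16 12" --pt "-76 361 -155 -0.16 12" --pt "-76 361 -166 -0.16 12" --pt "-76 361 -169 -0.16 12" --pt "-76 361 -169 -0.16 12"

```text
time_s: 14.65
tool_pos: [0.4698, 0.1736, 0.0266]
eef_rot: [0.001, 0.682, 0.731, 0.001]
force: [0.6, -0.4, -0.9]
gripper_width: 0.0169
finger_force: 118.1
```

```bash
python3 f.py
```

```text
[0.4699 0.1736 0.0267] [-0.03 -0.08 -0.89  0.03 -0.    0.01]
```

Call:
jog_arm --pt "0 0 -3 0 12" --pt "0 0 -3 0 12" --pt "0 0 -3 0 60" --pt "0 0 -3 0 85" --pt "0 0 -3 0 85" --pt "0 0 35 0 85" --pt "20 0 80 -0.05 85" --pt "70 -8 100 -0.15 85" --pt "120 -18 100 -0.26 85" --pt "165 -25 80 -0.31 85" --pt "178 -27 45 -0.31 85" --pt "178 -27 10 -0.31 85" --pt "178 -27 -2 -0.31 85" --pt "178 -27 -4 -0.31 85" --pt "178 -27 -4 -0.31 85"

```text
time_s: 16.68
tool_pos: [0.6476, 0.1473, 0.0231]
eef_rot: [0.001, 0.786, 0.618, 0.001]
force: [0.0, 0.5, -0.2]
gripper_width: 0.0849
finger_force: 0.0
```

```bash
python3 - <<'E'
from rig import bot
from h import *;import pickle
d={n:bot.camera(n) for n in("wrist","top","scene")};pickle.dump(d,open('c5.pkl','wb'))
s=bot.observe();print(s['tool_pos'],s['force'])
E
```

```text
[0.64776975 0.14730688 0.02338825] [-0.85207231  0.03206127  0.24427536]
```

Call:
jog_arm --pt "0 0 0 0 40" --pt "0 0 0 0 12" --pt "0 0 0 0 12" --pt "0 0 0 0 12" --pt "0 0 0 0 12" --newtons 120

```text
time_s: 17.45
tool_pos: [0.6474, 0.147, 0.022]
eef_rot: [0.001, 0.786, 0.618, 0.001]
force: [0.7, -0.2, 2.3]
gripper_width: 0.0172
finger_force: 117.4
```

Call:
jog_arm --pt "0 0 5 0 12" --pt "0 0 18 0 12" --pt "0 0 36 0 12" --pt "0 0 55 0 12" --pt "0 0 72 0 12" --pt "0 0 86 0 12" --pt "0 0 95 0 12" --pt "0 0 98 0 12" --pt "0 0 98 0 12"

```text
time_s: 18.58
tool_pos: [0.6465, 0.147, 0.1189]
eef_rot: [-0.0, 0.786, 0.618, -0.0]
force: [0.2, 0.1, -2.0]
gripper_width: 0.0173
finger_force: 117.3
```

```bash
python3 f.py
```

```text
[0.6463 0.147  0.1182] [-0.41  0.21 -2.24  0.17 -0.06  0.  ]
```

Call:
jog_arm --pt "-4 -7 0 0.01 12" --pt "-11 -22 0 0.04 12" --pt "-21 -43 0 0.08 12" --pt "-34 -70 0 0.13 12" --pt "-49 -100 0 0.18 12" --pt "-64 -131 0 0.24 12" --pt "-79 -161 0 0.3 12" --pt "-93 -188 0 0.35 12" --pt "-103 -210 0 0.39 12" --pt "-111 -226 0 0.43 12" --pt "-116 -237 0 0.45 12" --pt "-120 -244 0 0.469 12" --pt "-122 -249 0 0.469 12" --pt "-122 -249 0 0.469 12"

```text
time_s: 20.48
tool_pos: [0.5246, -0.1021, 0.1192]
eef_rot: [0.0, 0.621, 0.783, 0.0]
force: [-0.3, 0.8, -1.7]
gripper_width: 0.0169
finger_force: 117.3
```

```bash
python3 f.py; python3 - <<'E'
from rig import bot
from h import *;import pickle
d={n:bot.camera(n) for n in("top","scene")};pickle.dump(d,open('c6.pkl','wb'))
for n in d:
    h=cv2.cvtColor(d[n]['frame'],cv2.COLOR_RGB2HSV);m=cv2.inRange(h,(5,120,50),(20,255,255))
    k,_,st,c=cv2.connectedComponentsWithStats(m)
    print(n,[(c[i].round(1).tolist(),int(st[i,4])) for i in range(1,k) if st[i,4]>8])
E
```

```text
[ 0.5249 -0.1016  0.1192] [-0.25 -0.13 -2.2   0.16  0.04  0.04]
top [([390.8, 215.7], 66)]
scene [([35.4, 16.1], 510), ([156.7, 1.6], 80), ([185.3, 1.7], 45), ([471.8, 52.9], 16143), ([49.3, 13.1], 29), ([1.9, 13.0], 13), ([20.8, 17.8], 12), ([119.7, 54.8], 5365), ([294.1, 38.2], 937), ([7.8, 38.9], 64), ([10.6, 37.5], 19), ([26.8, 37.8], 17), ([35.0, 39.4], 44), ([46.1, 41.3], 38), ([52.9, 47.8], 48), ([35.2, 48.3], 37), ([5.1, 58.2], 51), ([11.6, 52.4], 11), ([14.6, 60.9], 52), ([20.9, 59.0], 19), ([23.4, 70.5], 15), ([2.1, 75.2], 17), ([7.1, 73.8], 18), ([26.0, 79.7], 46), ([13.1, 89.6], 118), ([5.2, 100.5], 28), ([173.4, 189.2], 207), ([193.4, 187.5], 206), ([225.7, 272.7], 46), ([198.9, 273.1], 9)]
```

Call:
jog_arm --pt "0 0 -8 0 12" --pt "0 0 -16 0 12" --pt "0 0 -22 0 12" --pt "0 0 -22 0 12"

```text
time_s: 21.22
tool_pos: [0.5241, -0.1018, 0.0961]
eef_rot: [-0.001, 0.621, 0.784, -0.0]
force: [-1.1, -0.4, -2.4]
gripper_width: 0.0173
finger_force: 117.3
```

Call:
jog_arm --pt "0 0 0 0 12" --pt "0 0 0 0 12" --pt "0 0 0 0 12" --pt "0 0 0 0 12" --newtons 20

```text
time_s: 21.72
tool_pos: [0.5248, -0.102, 0.0974]
eef_rot: [0.0, 0.621, 0.784, 0.0]
force: [0.4, -0.4, -1.7]
gripper_width: 0.0174
finger_force: 117.3
```

```bash
cat > b.py <<'E'
from rig import bot
from h import *
c=bot.camera('scene');f=c['frame'];h=cv2.cvtColor(f,cv2.COLOR_RGB2HSV);m=cv2.inRange(h,(5,120,50),(20,255,255))
m[:130]=0;m[265:]=0
k,_,st,q=cv2.connectedComponentsWithStats(m)
print([(q[i].round(1).tolist(),int(st[i,4])) for i in range(1,k) if st[i,4]>8])
s=bot.observe();print(s['time_s'],s['gripper_width'].__round__(4),s['finger_force'],s['force'].round(1),s['wrist_torque'].round(2))
E
python3 b.py
```

```text
[([543.8, 135.2], 169), ([194.5, 194.3], 193), ([174.7, 196.2], 209)]
21.775 0.0171 117.2981071472168 [ 0.3 -0.4 -1.7] [ 0.16  0.04 -0.05]
```

Call:
jog_arm --pt "0 0 0 0 16.5" --pt "0 0 0 0 16.5" --pt "0 0 0 0 16.5" --newtons 20

```text
time_s: 22.15
tool_pos: [0.5247, -0.102, 0.0972]
eef_rot: [0.0, 0.621, 0.784, 0.0]
force: [0.2, 0.1, -1.5]
gripper_width: 0.0172
finger_force: 117.2
```

```bash
python3 b.py
```

```text
[([543.8, 135.2], 172), ([194.5, 194.4], 196), ([174.8, 196.3], 204)]
22.2 0.0175 117.2508180141449 [ 0.1 -0.5 -2.4] [0.22 0.02 0.  ]
```

Call:
jog_arm --pt "0 0 0 0 17.6" --pt "0 0 0 0 17.6" --newtons 20

```text
time_s: 22.45
tool_pos: [0.5247, -0.102, 0.0972]
eef_rot: [0.0, 0.621, 0.784, 0.0]
force: [1.0, -0.9, -1.7]
gripper_width: 0.0182
finger_force: 90.0
```

```bash
python3 b.py
```

```text
[([543.9, 135.7], 169), ([194.6, 194.4], 196), ([174.8, 196.3], 203)]
22.5 0.0176 89.97283101081848 [-0.4  0.3 -2.2] [0.18 0.05 0.02]
```

Call:
jog_arm --pt "0 0 0 0 18.2" --pt "0 0 0 0 18.2" --newtons 20

```text
time_s: 22.75
tool_pos: [0.5247, -0.102, 0.0972]
eef_rot: [0.0, 0.621, 0.784, 0.0]
force: [-0.6, 0.7, -2.5]
gripper_width: 0.0189
finger_force: 68.0
```

```bash
python3 b.py
```

```text
[([543.9, 135.5], 171), ([194.5, 194.4], 194), ([174.8, 196.2], 203)]
22.8 0.0186 67.96172976493835 [-0.   0.5 -2.5] [0.17 0.04 0.01]
```

Call:
jog_arm --pt "0 0 0 0 18.8" --pt "0 0 0 0 19.3" --pt "0 0 0 0 19.3" --newtons 20

```text
time_s: 23.18
tool_pos: [0.5247, -0.102, 0.0973]
eef_rot: [0.0, 0.621, 0.784, 0.0]
force: [1.0, -0.4, -2.6]
gripper_width: 0.0195
finger_force: 28.6
```

```bash
python3 b.py
```

```text
[([543.9, 135.3], 174), ([194.5, 194.5], 200), ([174.8, 196.6], 200)]
23.225 0.0192 28.5349640250206 [-0.3 -0.5 -2.6] [ 0.19  0.07 -0.01]
```

Call:
jog_arm --pt "0 0 0 0 19.6" --pt "0 0 0 0 19.6" --pt "0 0 0 0 19.6" --newtons 20

```text
time_s: 23.6
tool_pos: [0.5247, -0.102, 0.0973]
eef_rot: [0.0, 0.621, 0.784, 0.0]
force: [-0.0, 1.1, -2.1]
gripper_width: 0.0196
finger_force: 15.1
```

```bash
python3 b.py
```

```text
[([543.9, 135.4], 170), ([194.5, 194.3], 189), ([175.0, 195.9], 206)]
23.65 0.0198 15.066481232643127 [ 0.4 -0.1 -2.1] [0.06 0.06 0.03]
```

Call:
jog_arm --pt "0 0 0 0 19.8" --pt "0 0 0 0 19.8" --pt "0 0 0 0 19.8" --newtons 20

```text
time_s: 24.02
tool_pos: [0.5248, -0.1021, 0.0974]
eef_rot: [0.0, 0.621, 0.784, 0.0]
force: [0.1, -0.3, -0.6]
gripper_width: 0.0197
finger_force: 7.5
```

```bash
python3 b.py
```

```text
[([543.9, 135.6], 161), ([194.9, 195.7], 198), ([175.6, 198.4], 203)]
24.075 0.0201 7.528103291988373 [-0.3 -0.1  0.2] [-0.01  0.09  0.02]
```

Call:
jog_arm --pt "0 0 4 0 19.8" --pt "0 0 8 0 19.8" --pt "0 -0.5 12 0 19.8" --pt "0.2 -1 16 0 19.8" --pt "0.5 -2 20 0 19.8" --pt "0.5 -2 20 0 19.8" --newtons 20

```text
time_s: 24.82
tool_pos: [0.5255, -0.1041, 0.1178]
eef_rot: [0.0, 0.621, 0.784, 0.0]
force: [-0.6, 0.4, 0.6]
gripper_width: 0.0195
finger_force: 7.7
```

```bash
python3 b.py
```

```text
[([543.9, 135.2], 163), ([195.5, 195.3], 200), ([178.1, 201.3], 205)]
24.875 0.0196 7.748552709817886 [-0.5  0.5  0.8] [-0.1   0.11 -0.02]
```

Call:
jog_arm --pt "0.3 -1.5 4 0 19.8" --pt "0.6 -2.5 8 0 19.8" --pt "0.9 -4 12 0 19.8" --pt "1.2 -5 16 0 19.8" --pt "1.5 -6.5 20 0 19.8" --pt "2 -8 24 0 19.8" --pt "2.3 -10 28 0 19.8" --pt "2.3 -10 28 0 19.8" --pt "2.3 -10 28 0 19.8" --newtons 20

```text
time_s: 26.0
tool_pos: [0.5278, -0.1141, 0.1458]
eef_rot: [0.001, 0.621, 0.784, 0.0]
force: [-1.0, -0.1, -0.5]
gripper_width: 0.0199
finger_force: 7.9
```

```bash
python3 b.py
```

```text
[([544.0, 135.5], 178), ([186.0, 200.6], 186), ([173.8, 209.7], 180)]
26.05 0.02 7.91650727391243 [0.7 0.1 1. ] [-0.14  0.04  0.01]
```

Call:
jog_arm --pt "0 0 4 0 19.8" --pt "0 0 8 0 19.8" --pt "0 0 12 0 19.8" --pt "0 0 14 0 19.8" --pt "0 0 14 0 19.8" --newtons 20

```text
time_s: 26.68
tool_pos: [0.5276, -0.114, 0.1595]
eef_rot: [0.0, 0.621, 0.784, 0.0]
force: [0.0, 0.1, -1.4]
gripper_width: 0.0196
finger_force: 7.7
```

```bash
python3 b.py;python3 - <<'E'
from rig import bot
from h import *
crop(bot.camera('scene'),130,130,110,110,5,'a.png');crop(bot.camera('top'),325,165,110,110,5,'b.png')
cv2.imwrite('pics/c7.png',np.hstack([cv2.resize(cv2.imread(f),(400,400)) for f in('a.png','b.png')]))
E
```

```text
[([544.0, 135.3], 171), ([171.2, 212.8], 128)]
26.725 0.0199 7.689949572086334 [ 0.4 -0.5 -0.6] [ 0.06 -0.03  0.02]
```

View pics/c7.png

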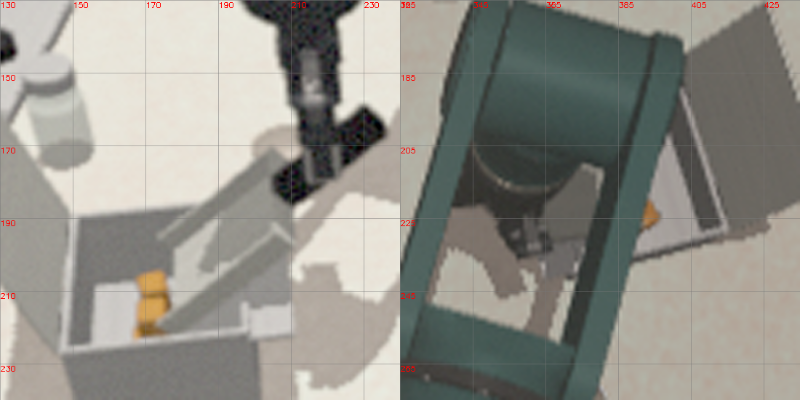

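The tray is tipped about 40° and empty, with the bites on the well floor around (171,213) and the cover standing open. Next I'll tighten the grip, lift clear, and carry the tray back to a free spot.

Call:
jog_arm --pt "0 0 0 0 17" --pt "0 0 0 0 17" --pt "0 0 15 0 17" --pt "0 0 40 0 17" --pt "-2 10 70 0 17" --pt "2 35 85 -0.05 17" --pt "17 70 85 -0.12 17" --pt "35 110 85 -0.2 17" --pt "55 150 85 -0.28 17" --pt "75 190 85 -0.36 17" --pt "95 225 85 -0.43 17" --pt "115 250 60 -0.469 17" --pt "120 261 20 -0.469 17" --pt "120 261 -15 -0.469 17" --pt "120 261 -30 -0.469 17" --pt "120 261 -30 -0.469 17" --newtons 100

```text
time_s: 28.82
tool_pos: [0.6473, 0.1468, 0.1288]
eef_rot: [-0.0, 0.786, 0.618, -0.001]
force: [-0.1, -0.0, -1.5]
gripper_width: 0.0184
finger_force: 69.9
```

```bash
python3 b.py
```

```text
[([543.8, 135.3], 173), ([171.7, 213.4], 143)]
28.875 0.0185 69.8943042755127 [-0.6  0.2 -1. ] [ 0.1   0.05 -0.01]
```

Call:
jog_arm --pt "0 0 0 0 19.4" --pt "0 0 -10 0 19.4" --pt "0 0 -20 0 19.4" --pt "0 0 -30 0 19.4" --pt "0 0 -40 0 19.4" --pt "0 0 -50 0 19.4" --pt "0 0 -50 0 19.4" --newtons 20

```text
time_s: 29.75
tool_pos: [0.6468, 0.1465, 0.0775]
eef_rot: [-0.0, 0.786, 0.618, -0.001]
force: [0.6, 1.1, 0.3]
gripper_width: 0.02
finger_force: 22.6
```

```bash
python3 b.py; python3 - <<'E'
from rig import bot
from h import *
c=bot.camera('top');h=cv2.cvtColor(c['frame'],cv2.COLOR_RGB2HSV);m=cv2.inRange(h,(5,120,50),(20,255,255))
k,_,st,q=cv2.connectedComponentsWithStats(m)
R=np.array([[np.cos(-1.34),-np.sin(-1.34)],[np.sin(-1.34),np.cos(-1.34)]])
for i in range(1,k):
    if st[i,4]>8: print(q[i].round(1),st[i],((w(c,*q[i],.02)[:2]-[.555,-.2305])@R).round(3))
E
```

```text
[([543.9, 135.5], 160), ([171.6, 213.5], 143)]
29.8 0.0194 22.50709444284439 [ 1.2  0.2 -0. ] [ 0.02 -0.12  0.08]
[388.8 213.6] [383 200  13  28 176] [ 0.011 -0.002]
```

```bash
python3 - <<'E'
from rig import bot
from h import *;import pickle
c=bot.camera('top')
for c in(pickle.load(open('c0.pkl','rb'))['top'],c):
    h=cv2.cvtColor(c['frame'],cv2.COLOR_RGB2HSV);m=cv2.inRange(h,(5,90,30),(22,255,255))
    k,_,st,q=cv2.connectedComponentsWithStats(m)
    print([(q[i].round(1).tolist(),st[i].tolist()) for i in range(1,k) if st[i,4]>8])
print('\n'.join(''.join('#' if x else '.' for x in r) for r in m[192:236:1,370:412]))
E
```

```text
[([335.7, 153.9], [326, 143, 23, 17, 94]), ([281.0, 182.7], [277, 179, 9, 9, 70]), ([296.9, 187.2], [293, 183, 9, 9, 68]), ([279.5, 197.0], [275, 193, 10, 9, 66]), ([294.2, 201.1], [290, 197, 10, 9, 66])]
[([335.5, 154.2], [326, 143, 23, 17, 111]), ([388.2, 213.6], [382, 200, 14, 29, 212])]
..........................................
..........................................
..........................................
..........................................
..........................................
..........................................
..........................................
..........................................
...............####.......................
.............#######......................
............########......................
............########......................
............#########.....................
............#########.....................
............#########.....................
.............#########....................
.............#########....................
..............#######.....................
...............#####..............
[... 383 characters left out ...]
............
.................#######..................
..................#######.................
..................#######.................
.................#########................
.................#########................
..................########................
..................#######.................
...................#####..................
....................##....................
..........................................
..........................................
..........................................
..........................................
..........................................
..........................................
..........................................
```

Call:
jog_arm --pt "0 0 -10 0 19.4" --pt "0 0 -20 0 19.4" --pt "0 0 -30 0 19.4" --pt "0 0 -40 0 19.4" --pt "0 0 -48 0 19.4" --pt "0 0 -53 0 19.4" --pt "0 0 -53 0 19.4"

```text
time_s: 30.78
tool_pos: [0.647, 0.1467, 0.0254]
eef_rot: [-0.0, 0.786, 0.618, -0.001]
force: [-0.4, 0.1, -0.7]
gripper_width: 0.0193
finger_force: 22.2
```

```bash
python3 b.py
```

```text
[([543.9, 135.3], 170), ([171.7, 213.4], 143)]
30.825 0.0196 22.180773317813873 [-0.2  0.7 -1. ] [ 0.02  0.07 -0.01]
```

Call:
jog_arm --pt "0 0 -3 0 19.4" --pt "0 0 -3 0 40" --pt "0 0 -3 0 85" --pt "0 0 -3 0 85" --pt "0 0 -3 0 85" --pt "0 0 40 0 85" --pt "0 0 100 0 85" --pt "-40 -30 150 0 85" --pt "-80 -80 180 0 85" --pt "-120 -130 180 0 85" --pt "-120 -190 180 0 85" --pt "-120 -240 180 0 85" --pt "-120 -280 180 0 85" --pt "-120 -280 180 0 85"

```text
time_s: 32.58
tool_pos: [0.5272, -0.1357, 0.2063]
eef_rot: [0.0, 0.788, 0.616, -0.0]
force: [-0.1, 1.0, -0.2]
gripper_width: 0.0849
finger_force: 0.0
```

```bash
python3 - <<'E'
from rig import bot
from h import *;import pickle
d={n:bot.camera(n) for n in("top","scene","wrist")};pickle.dump(d,open('c8.pkl','wb'))
print(d['wrist']['extrinsics'][:3,3],p(d['wrist'],[[.555,-.2305,.02]]))
for n,c in d.items():
    h=cv2.cvtColor(c['frame'],cv2.COLOR_RGB2HSV);m=cv2.inRange(h,(5,90,25),(22,255,255))
    if n=='scene': m[:130]=0;m[265:]=0
    k,_,st,q=cv2.connectedComponentsWithStats(m)
    print(n,[(q[i].round(1).tolist(),st[i].tolist()) for i in range(1,k) if st[i,4]>8])
E
```

```text
[ 0.543552   -0.06881288  0.33024869] [[333.83783943 283.67252611]]
top [([335.6, 154.2], [326, 143, 23, 17, 112]), ([388.3, 214.7], [384, 205, 9, 22, 118]), ([9.0, 308.0], [9, 304, 1, 9, 9]), ([8.0, 319.0], [8, 315, 1, 9, 9])]
scene [([544.1, 135.7], [533, 130, 22, 18, 206]), ([171.7, 213.3], [167, 204, 10, 19, 155])]
wrist [([535.2, 82.9], [511, 33, 49, 94, 2789]), ([486.2, 89.0], [481, 56, 18, 65, 217]), ([338.1, 292.6], [295, 267, 87, 54, 2229])]
```

Call:
jog_arm --pt "0 0 50 0 85" --pt "10 -30 80 0 85" --pt "20 -75 80 0 85" --pt "20 -75 80 0 85" --pt "20 -75 80 0 85"

```text
time_s: 33.35
tool_pos: [0.5476, -0.2064, 0.2857]
eef_rot: [-0.001, 0.786, 0.618, 0.0]
force: [0.4, 0.4, -0.7]
gripper_width: 0.085
finger_force: 0.0
```

```bash
python3 - <<'E'
from rig import bot
from h import *;import pickle
c=bot.camera("wrist");pickle.dump(c,open('c9.pkl','wb'))
print(c['extrinsics'][:3,3],p(c,[[.555,-.2305,.02]]))
h=cv2.cvtColor(c['frame'],cv2.COLOR_RGB2HSV);m=cv2.inRange(h,(5,90,25),(22,255,255))
k,_,st,q=cv2.connectedComponentsWithStats(m)
I=[i for i in range(1,k) if st[i,4]>30]
print([(q[i].round(1).tolist(),st[i].tolist()) for i in I])
u,v=p(c,[[.555,-.2305,.03]])[0].astype(int)
g=h[max(0,v-66):v+66:4,u-80:u+80:2]
for r,mr in zip(g,m[max(0,v-66):v+66:4,u-80:u+80:2]): print(''.join(str(min(9,x[2]*10//256)) if y else '.' for x,y in zip(r,mr)))
E
```

```text
[ 0.56369672 -0.1423682   0.40975247] [[292.58128294 195.82109318]]
[([450.4, 28.7], [430, 0, 65, 51, 1275]), ([418.3, 39.7], [414, 25, 14, 28, 42]), ([294.1, 203.4], [260, 182, 69, 45, 1300])]
................................................................................
................................................................................
................................................................................
................................................................................
................................................................................
................................................................................
................................................................................
................................................................................
................................................................................
................................................................................
................................................................................
................................................................................
................................................................................<stdin>:11: RuntimeWarning: overflow encountered in scalar multiply
Traceback (most recent call last):
OverflowError: Python integer 256 out of bounds for uint8
```

```bash
python3 - <<'E'
from h import *;import pickle
c=pickle.load(open('c9.pkl','rb'))
h=cv2.cvtColor(c['frame'],cv2.COLOR_RGB2HSV).astype(int);m=cv2.inRange(h.astype('uint8'),(5,90,25),(22,255,255))
for v in range(178,232,2): print(''.join(str(h[v,u,2]*10//256) if m[v,u] else '.' for u in range(254,336)))
E
```

```text
..................................................................................
..................................................................................
..............................................................32222...............
..........................................................32222222233.............
......................................................2222222233333333............
...................................................22222223333334444333...........
..................................................2223333333444444444333..........
....................................3222223......223333344444444444444333.........
..................................32233333323....2333344444444444444443333........
................................2233334444333223333333444444444444444443333.......
.............................3223333444444433332233333344444444444444433333.......
...........................3223333444444444443333233333334444444444333334.........
..........................223333444444444444443333333333334444443333333...........
...............222222
[... 440 characters left out ...]
....................................
......3334444444444444444333.....3333.............................................
.......334444444444444443333......................................................
........333444444444443333........................................................
..........33334444433333..........................................................
...........3333333333.............................................................
..............33333...............................................................
..................................................................................
..................................................................................
```

```bash
python3 - <<'E'
from h import *;import pickle
c=pickle.load(open('c9.pkl','rb'));T=pickle.load(open('c8.pkl','rb'))['top']
for n,cam,L in(('wrist',c,((316,193),(292,202),(270,214))),('top',T,((386.2,204.5),(388.8,215.3),(391.7,224.3)))):
    for z in(.024,.044): print(n,z,[w(cam,*q,z)[:2].round(3).tolist() for q in L])
E
```

```text
wrist 0.024 [[0.581, -0.233], [0.553, -0.236], [0.526, -0.244]]
wrist 0.044 [[0.58, -0.228], [0.553, -0.231], [0.528, -0.239]]
top 0.024 [[0.582, -0.235], [0.55, -0.241], [0.523, -0.248]]
top 0.044 [[0.578, -0.231], [0.546, -0.237], [0.52, -0.244]]
```

```bash
python3 - <<'E'
from rig import bot
from h import *;import pickle
for n in('top','scene'):
    c=bot.camera(n);h=cv2.cvtColor(c['frame'],cv2.COLOR_RGB2HSV);m=cv2.inRange(h,(4,75,20),(25,255,255));m[:120]=0
    k,_,st,q=cv2.connectedComponentsWithStats(m)
    print(n,[(q[i].round(0).tolist(),st[i].tolist()) for i in range(1,k) if st[i,4]>14])
    # tray & dark/bright map
    u,v=p(c,[[.62,.045,.003]])[0].astype(int);g=h[v-24:v+24:2,u-40:u+50,:].astype(int);print(u,v)
    for r in g: print(''.join('o' if 4<=x[0]<=25 and x[1]>75 else str(x[2]*10//256) for x in r))
E
```

```text
top [([335.0, 154.0], [326, 141, 23, 20, 124]), ([389.0, 216.0], [384, 200, 13, 29, 138]), ([4.0, 320.0], [0, 274, 13, 124, 923])]
289 195
444444444444444444444444444444444444444444444444444444444444444444444444444444444444444444
444444444444444444444444444444444444444444444444444444444444444444444444444444444444444444
444444444444444444444444434444444444444444444444444444444444444444444444444444444444444444
444444444444444444444444232212223344444444444444444444444444444444444444444444444444444444
444444444444444444444443244444443333312223333444444444444444444444444444444444444444444444
233334444444444444444442444444444444444443333312223344444444444444444444444444444444444444
111111122233334444444432444444444444444444444444444333322223444444444444444444444444444444
111111111111111112233423444444444444444444444444444444444443444444444444444444444444444444
111111111111111111111324444444444444444444444444444444444444444444444444444444444444444444
321110000111111111112244444444444444444444444444444444444444444444444444444444444444444444
444444433311110001113244444444444444444444444444444
[... 2889 characters left out ...]
566666665666555555565556555555555555664200o00000000010100000000
666666666666666653222222222233445555666666556556656666656666655553100000000000000000000000
666666666666666666643332222222222222334445555666666666666666666544665332110o0o000000000000
666666666666666666666666666543322222222222223344455656666666665446666666666664322210o00000
666666666666666666666666666666666665432222222222222233444556654456666666666666666666643321
666666666666666666666666666666666666666666543332222222222222333566666666666666666666666666
666666666666666666666666666666666666666666666666665543322222224666666666666666666666666666
666666666666666666666666666666666666666666666666666666666654335666666666666666666666666666
```

```bash
python3 - <<'E'
from rig import bot
from h import *
c=bot.camera('scene')
for x,y in((.581,-.235),(.552,-.238),(.525,-.246)): print([p(c,[[x,y,z]])[0].round(1).tolist() for z in(.004,.024,.044)])
print('near rim',p(c,[[.555+.067,-.2305+.016,.07]]).round(1))
f=c['frame'].astype(int);h=cv2.cvtColor(c['frame'],cv2.COLOR_RGB2HSV).astype(int)
for v in range(198,230): print(v,' '.join(('%3d'%h[v,u,2] if 4<=h[v,u,0]<=25 and h[v,u,1]>75 else ' ..') for u in range(160,186)))
E
```

```text
[[171.1, 229.8], [169.7, 224.1], [168.3, 218.2]]
[[172.8, 221.5], [171.5, 215.9], [170.1, 210.0]]
[[172.4, 214.1], [171.1, 208.4], [169.8, 202.6]]
near rim [[170.4 223. ]]
198  ..  ..  ..  ..  ..  ..  ..  ..  ..  ..  ..  ..  ..  ..  ..  ..  ..  ..  ..  ..  ..  ..  ..  ..  ..  ..
199  ..  ..  ..  ..  ..  ..  ..  ..  ..  ..  ..  ..  ..  ..  ..  ..  ..  ..  ..  ..  ..  ..  ..  ..  ..  ..
200  ..  ..  ..  ..  ..  ..  ..  ..  ..  ..  ..  ..  ..  ..  ..  ..  ..  ..  ..  ..  ..  ..  ..  ..  ..  ..
201  ..  ..  ..  ..  ..  ..  ..  ..  ..  ..  ..  ..  ..  ..  ..  ..  ..  ..  ..  ..  ..  ..  ..  ..  ..  ..
202  ..  ..  ..  ..  ..  ..  ..  ..  ..  ..  ..  ..  ..  ..  ..  ..  ..  ..  ..  ..  ..  ..  ..  ..  ..  ..
203  ..  ..  ..  ..  ..  ..  ..  ..  ..  ..  ..  ..  ..  ..  ..  ..  ..  ..  ..  ..  ..  ..  ..  ..  ..  ..
204  ..  ..  ..  ..  ..  ..  ..  ..  ..  ..  ..  ..  67  70  ..  ..  ..  ..  ..  ..  ..  ..  ..  ..  ..  ..
205  ..  ..  ..  ..  ..  ..  ..  ..  ..  70  78  81  82  84  77  ..  ..  ..  ..  ..  ..  ..  ..  ..  ..  ..
206  ..  ..  ..  ..  ..  ..  ..  67  78  83  87  88  87  85  81 
[... 1827 characters left out ...]
  ..  ..  ..  ..  ..  ..  ..  ..  ..  ..  ..  ..  ..
224  ..  ..  ..  ..  ..  ..  ..  ..  ..  ..  ..  ..  ..  ..  ..  ..  ..  ..  ..  ..  ..  ..  ..  ..  ..  ..
225  ..  ..  ..  ..  ..  ..  ..  ..  ..  ..  ..  ..  ..  ..  ..  ..  ..  ..  ..  ..  ..  ..  ..  ..  ..  ..
226  ..  ..  ..  ..  ..  ..  ..  ..  ..  ..  ..  ..  ..  ..  ..  ..  ..  ..  ..  ..  ..  ..  ..  ..  ..  ..
227  ..  ..  ..  ..  ..  ..  ..  ..  ..  ..  ..  ..  ..  ..  ..  ..  ..  ..  ..  ..  ..  ..  ..  ..  ..  ..
228  ..  ..  ..  ..  ..  ..  ..  ..  ..  ..  ..  ..  ..  ..  ..  ..  ..  ..  ..  ..  ..  ..  ..  ..  ..  ..
229  ..  ..  ..  ..  ..  ..  ..  ..  ..  ..  ..  ..  ..  ..  ..  ..  ..  ..  ..  ..  ..  ..  ..  ..  ..  ..
```

```bash
python3 - <<'E'
from h import *;import pickle
c=pickle.load(open('c9.pkl','rb'));f=c['frame'].astype(int)
R=np.array([[np.cos(-1.34),-np.sin(-1.34)],[np.sin(-1.34),np.cos(-1.34)]])
for z in(.004,.07): print(z,[p(c,np.r_[R@[a,b]+[.555,-.2305],z])[0].round(0).tolist() for a,b in((-.055,-.065),(-.055,.065),(.055,.065),(.055,-.065))])
r=(f[...,0]-f[...,2])*10//np.maximum(f[...,0],1)
for v in range(100,290,5): print(v,''.join(('%d'%max(0,min(9,r[v,u]))) for u in range(190,400,3)),''.join('%d'%(f[v,u,0]*10//256) for u in range(190,400,3)))
E
```

```text
0.004 [[219.0, 176.0], [323.0, 122.0], [363.0, 209.0], [264.0, 257.0]]
0.07 [[208.0, 187.0], [331.0, 124.0], [378.0, 227.0], [261.0, 281.0]]
100 1111110000100110110111110011111111000000000000011111111111111100111111 8888888888888888888888888888888888888888888888888888888888888888888888
105 1111111011111001110100100000100000000000000000000111110111011100111000 8888888888888888888888888888888888888888888888888888888888888888888888
110 1111111111001101111111111100000000000000000000000110001111111111111101 8888888888888888888888888888888888888888888888888888888888888888888888
115 1111111111111001000000111000000000000000000000000110110111111111111111 8888888888888888888888888888888888888888888888878888888888888888888888
120 1111111111101100000011000000000000000000000000000000101111111110011110 8888888888888888888888888888888888888888888878877888888888888888888888
125 1111111001110110000000000000000000000000000000000001000111111111111111 6788888888888888888888888888888888888888878888523788888888888888888888
130 1111111111111110000000000000000000000000000000000000001101111110011111 55555556
[... 3888 characters left out ...]
000000000000111100111111111111111111111111111 8888888888888888888887522222222222334333333333444444444444444444444422
270 1111111111111111111111000000000000011110111110111111111111111111111000 8888888888888888888888752222233333233333333333444444444444444444444200
275 1111101111111111111111100000000111101111110111111111111111111111111102 8888888888888888888888875236764333333333333333444444444444444444444200
280 1111111111111111111111110011011111111110111111101111111111111111111120 8888888888888888888888887765444444333333333333444444444444444444444100
285 1111111111111111111111111111101111111111111101111111111111111111111101 8888888888888888888888885444444444444333333333444444444444444444444100
```

```bash
python3 - <<'E'
from h import *;import pickle
for fn in('c0','c5','c6'):
    c=pickle.load(open(fn+'.pkl','rb'))['scene'];h=cv2.cvtColor(c['frame'],cv2.COLOR_RGB2HSV);m=cv2.inRange(h,(5,120,50),(20,255,255));m[:150]=0
    k,_,st,q=cv2.connectedComponentsWithStats(m)
    print(fn,[(q[i].round(0).tolist(),st[i].tolist()) for i in range(1,k) if st[i,4]>14])
for v in range(178,204): print(''.join('#' if x else '.' for x in m[v,160:210]))
E
```

```text
c0 [([279.0, 238.0], [274, 232, 11, 12, 102]), ([296.0, 243.0], [291, 237, 12, 13, 107]), ([274.0, 251.0], [269, 246, 11, 11, 102]), ([293.0, 256.0], [288, 252, 11, 10, 99]), ([226.0, 273.0], [221, 266, 8, 11, 45])]
c5 [([279.0, 238.0], [274, 232, 11, 12, 101]), ([296.0, 243.0], [291, 237, 12, 13, 105]), ([274.0, 251.0], [269, 246, 11, 11, 101]), ([293.0, 256.0], [288, 252, 11, 11, 103]), ([226.0, 273.0], [221, 266, 8, 11, 45])]
c6 [([173.0, 189.0], [168, 179, 12, 22, 207]), ([193.0, 188.0], [187, 178, 14, 21, 206]), ([226.0, 273.0], [221, 266, 8, 11, 46])]
............................#########.............
.............#####.........###########............
........###########........###########............
........###########........###########............
........###########........###########............
........###########........###########............
........###########.........##########............
........###########.........##########............
.........##########.........##########............
.........##########.........##########............
.........#########...........#########............
.........#########..............#######...........
.............#####............##########..........
..........#########...........##########..........
.........##########..........############.........
.........##########...........###########.........
.........##########...........###########.........
.........##########...........###########.........
.........###########..........###########.........
.........##########...........########.#..........
.........###########............#.................
..........#########...............................
..........##.#....................................
..................................................
..................................................
..................................................
```

```bash
python3 - <<'E'
from rig import bot
from h import *;import pickle
a=pickle.load(open('c8.pkl','rb'));c=pickle.load(open('c9.pkl','rb'));T0=pickle.load(open('c0.pkl','rb'))['top']
for n,cam,q in(('c8a',a['wrist'],(535,83)),('c8b',a['wrist'],(486,89)),('c9a',c,(450,29)),('c9b',c,(418,40)),('jar',T0,(335,154))):
    print(n,[w(cam,*q,z)[:2].round(3).tolist() for z in(.01,.05,.09)])
# changed pixels in top & scene vs c0
for n in('top','scene'):
    d=cv2.absdiff(a[n]['frame'],pickle.load(open('c5.pkl','rb'))[n]['frame']).max(2)>40
    k,_,st,q=cv2.connectedComponentsWithStats(d.astype('uint8'))
    print(n,[(q[i].round(0).tolist(),st[i].tolist()) for i in range(1,k) if st[i,4]>25])
E
```

```text
c8a [[0.756, -0.095], [0.729, -0.092], [0.703, -0.089]]
c8b [[0.715, -0.091], [0.694, -0.088], [0.673, -0.085]]
c9a [[0.748, -0.102], [0.729, -0.106], [0.711, -0.11]]
c9b [[0.715, -0.105], [0.7, -0.109], [0.685, -0.112]]
jar [[0.742, -0.094], [0.73, -0.09], [0.717, -0.086]]
top [([248.0, 286.0], [172, 133, 135, 287, 17187]), ([356.0, 274.0], [306, 152, 112, 249, 12644]), ([297.0, 188.0], [293, 184, 9, 8, 70]), ([294.0, 201.0], [290, 197, 10, 10, 71]), ([279.0, 386.0], [274, 384, 10, 7, 30]), ([335.0, 392.0], [331, 389, 8, 8, 29]), ([265.0, 408.0], [257, 401, 17, 13, 125]), ([353.0, 407.0], [351, 401, 6, 12, 37])]
scene [([325.0, 22.0], [298, 0, 47, 52, 1481]), ([363.0, 8.0], [356, 0, 16, 18, 188]), ([225.0, 11.0], [200, 6, 56, 9, 204]), ([199.0, 85.0], [154, 20, 85, 148, 4922]), ([305.0, 40.0], [298, 24, 14, 37, 355]), ([356.0, 41.0], [351, 26, 14, 36, 269]), ([331.0, 64.0], [314, 58, 34, 12, 259]), ([329.0, 160.0], [275, 64, 104, 190, 9826]), ([255.0, 88.0], [248, 84, 16, 9, 97]), ([249.0, 120.0], [247, 117, 6, 7, 32]), ([234.0, 180.0], [166, 127, 140, 109, 3364]), ([288.0, 248.0], [259, 228, 51, 36, 729]), ([316.0, 269.0], [259, 258, 86, 27, 680])]
```

Call:
jog_arm --pt "0 -10 30 0 85" --pt "0 -50 40 0 85" --pt "0 -100 40 0 85" --pt "0 -130 40 0 85" --pt "0 -130 40 0 85"

```text
time_s: 34.17
tool_pos: [0.5471, -0.3393, 0.3252]
eef_rot: [-0.001, 0.787, 0.617, -0.0]
force: [0.1, 0.0, -0.4]
gripper_width: 0.085
finger_force: 0.0
```

```bash
python3 - <<'E'
from rig import bot
from h import *;import pickle
d={n:bot.camera(n) for n in('wrist','top','scene')};pickle.dump(d,open('c10.pkl','wb'));c=d['wrist']
print(c['extrinsics'][:3,3])
f=c['frame'].astype(int);h=cv2.cvtColor(c['frame'],cv2.COLOR_RGB2HSV);m=cv2.inRange(h,(4,75,15),(25,255,255))
k,_,st,q=cv2.connectedComponentsWithStats(m)
for i in range(1,k):
    if st[i,4]>25: print(q[i].round(0),st[i],[w(c,*q[i],z)[:2].round(3).tolist() for z in(.012,.024)])
R=np.array([[np.cos(-1.34),-np.sin(-1.34)],[np.sin(-1.34),np.cos(-1.34)]])
for z in(.004,.07): print(z,[p(c,np.r_[R@[a,b]+[.555,-.2305],z])[0].round(0).tolist() for a,b in((-.055,-.065),(-.055,.065),(.055,.065),(.055,-.065))])
E
```

```text
[ 0.5635112  -0.27531524  0.44918671]
[269.  80.] [ 232   52   66   55 1359] [[0.558, -0.236], [0.558, -0.237]]
0.004 [[192.0, 58.0], [294.0, 0.0], [336.0, 94.0], [239.0, 145.0]]
0.07 [[176.0, 48.0], [297.0, -21.0], [346.0, 90.0], [232.0, 150.0]]
```

```bash
python3 - <<'E'
from h import *;import pickle
c=pickle.load(open('c10.pkl','rb'))['wrist']
h=cv2.cvtColor(c['frame'],cv2.COLOR_RGB2HSV).astype(int);m=cv2.inRange(h.astype('uint8'),(4,75,15),(25,255,255))
for v in range(50,110,2): print(v,''.join(chr(97+h[v,u,2]//8) if m[v,u] else '.' for u in range(226,304)))
E
```

```text
50 ..............................................................................
52 .............................................................xxxxx............
54 .........................................................xxxy{{|{yx...........
56 .....................................................xxxxyz{|}}}}|yw..........
58 ..................................................yxyyz{{||}}}}}}|{yw.........
60 .................................................xy{|||}}}}}}}}}}}|{yw........
62 .................................................wy{|}}}}}}}}}}}}}}|{yw.......
64 .................................................uvy{|}}}}}}}}}}}}}}|{xx......
66 ..................................................tvy{|}}}}~}}}}}}}||zxw......
68 ...................................................svx{}}~~~~}}}||zywvt.......
70 ..................................................sqswz|}~~}}|{zxvtrpo........
72 .....................................yyzyxx......wurpswz|||zywusqomlmn........
74 ...................................yz{|}}{yx.....vwvrqsuwwutqonnpqssrrt.......
76 ...............................
[... 664 characters left out ...]
wur....................................
94 .......yz{||}}}}~~~~~~~}|{yvrq..wxzzzwtr......................................
96 .......xyz||}}}}~~~~~~}}|ywtp.....vusq........................................
98 ........wwy{|}}}~~~~}}|zxuro..................................................
100 ..........xy{|}}~}}}|zxuqo....................................................
102 ............xz|}}}|zwtqo......................................................
104 .............xyzzywtqo........................................................
106 ...............xvtr...........................................................
108 ..............................................................................
```

The last wrist view shows the fourth bite under the third, so all four are in the well. The tray is level on the counter and the arm is clear.

```bash
python3 -c "
from rig import bot
print(bot.hand_in())"
```

```text
the job is handed in; nothing more can be done
None
```

The job is handed in at about 34 s of the 69 s: the cover stands open, the turner is laid back on the counter, all four bites are in the well, and the empty tray sits level on the counter; I did not take a last look at the turner or at the other things on the counter.

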